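# Check the bench corner stop with the L-shaped square

## Robot

A 6-joint arm with a two-finger parallel gripper is mounted at the origin on a cart in front of the work surface, level with it; the furniture and walls round the work are solid. World frame = base frame: x ahead of the robot, y to its left, z up, the work surface at z = 0. Lengths are in m, angles in rad, forces in N, time in s.
With the tool pointing down it reaches from about 0.3 to 0.775 m from the base axis. Payload 14.6 kg.
Tool frame: the origin (TCP) lies at the very end of the fingers, on their centre line; the grasp point (between the pads) lies 19 mm behind it; z points along the fingers, y is the line along which they close (so a half turn about z gives the same grasp; the last joint's range is limited). The gripper opens to 94 mm and grips with 3 to 60 N. Pads are 16 mm wide; open, the fingers measure 119 mm over their backs; the gripper's body (75 mm by 177 mm) begins 78 mm behind the grasp point.
Start: joints at [1.14, 0.3, 1.521, -0, 1.321, -0.067], TCP at [0.196, 0.514, 0.205] pointing down, gripper open.
Joint ranges: [-3.03, 3.03], [-0.79, 2.21], [0.23, 2.52], [-1.04, 4.18], [0, 3.07], [-2.55, 2.55]. Speed limits (rad/s): [2.22, 2.22, 2.57, 3.14, 3.14, 3.14].

## Interface

Orientations are given as [roll, pitch, yaw] about the fixed x, y, z axes, in that order (R = Rz(yaw) Ry(pitch) Rx(roll)).
In Python, from station import ctrl gives the robot as it stands.
- The arm moves only by the tool carry_out, never from a script. Its argument "motion" is text: rows parted by semicolons, each of 7 numbers parted by spaces: the shift along the world's x, y, z in m, then the turn, a rotation vector about the world's x, y, z in degrees, then the closure in counts, from 0 (fully open) to 255 (shut). In form: dx dy dz wx wy wz hand; .... A call has 1 to 20 rows; each row shifts and turns the commanded pose from where the row before left it; what a row does not reach is not made up. A row lasts 1/12 s, in which the tool goes at most 41.7 mm and 7.16 degrees, less where a joint would pass 70% of its speed; a pose out of reach is approached as far as the arm can. A call is refused whole if a number of a shift passes 0.0417 or a number of a turn 7.16, either way. A call with a gripper value outside its range is refused whole. The fingers move at their own pace and stop on an object; "grip_force" is the grip in N (left out, the last holds). Time passes only in rows, so rows that do not move let the fingers close. It gives the time, the measured TCP pose, the force, the opening and the grip force at its end, in the units of the state.
- ctrl.get_obs(): the state, without advancing time (a new reading comes with each control period).
- ctrl.camera(name): name is "side" or "top"; returns a dict with "pixels" (400x640x3 uint8, red, green, blue), "range_z" (400x640 float32, m along the optical axis (not along the pixel's ray), 0 where there is no reading), "K" (3x3 intrinsics, pixels), "dist" ([k1, k2, p1, p2, k3] as OpenCV has them; the pictures are not rectified), "position" and "attitude" of the camera in the world. Camera axes: x right, y up, looking along -z (the intrinsics and any distortion apply to the point x, -y, -z); pixel columns grow to the right and rows downward; lengths in m; the calibration is good to about 2 mm. A picture is of the moment at which its call begins.
- ctrl.hand_in(): hands the job in; it is judged then, once.
The state is a dict: "time_s": time; "qpos": joint angles; "joint_vel": joint speeds; "tau": joint torques, N m; "ee_pos": TCP position; "eef_rot": TCP orientation; "force": force on the tool from outside, world axes, zero at the start; "moment": the same for the moment, N m; "grip_width": finger opening in m; "grip_force": force on a finger pad.
Only numpy, scipy, OpenCV 4.12 (cv2) and the standard library are available. Lean on these libraries where they do the work, as an engineer would, in place of code of your own. Each camera call takes 0.05 s, during which the arm holds its last target. There are 200 camera calls.

## Task

Check the aluminium corner stop in front of the laptop: take the L-shaped steel square by its black grip (not the straightedge with the same grip) and, down on the bench, press its outer corner into the stop so that both of its outer edges bear against both bars at the same time. Hold it pressed for a moment, then let go and leave it lying flat and flush in the corner. Leave the straightedge where it lies.

Things in the scene. Friction and masses are not known exactly. Their poses are not given: they have to be found in the camera images.
- square: Flat dark steel L, 55 x 55 x 12 mm, 200 g. Origin: underside, centre of the 55 x 55 outline; z up. Legs 18 mm wide: one along x (y -27.5 to -9.5 mm), one along y (x 9.5 to 27.5 mm); outer corner (+27.5, -27.5), outer edges face +x and -y. Upright black grip centred at (+3, -16.5) mm, 34 long in x, 12 thick in y (pinch along y), top at 55 mm; keep fingertips over 20 mm high to pass over the bars.
- straightedge: To be left alone: a straight flat dark steel bar 66 x 18 x 12 mm, long along its x, with the same upright black grip at its middle. Origin: centre of the underside. It and the square lie in either order along the strip of bench right of the laptop.
- far_bar: Far bar of the corner stop: aluminium, 10 mm thick, 16 mm high, fixed to the bench. Origin: on the bench at the inner corner of the stop. Inner face: plane x = 0, facing -x, from y = 0 to +55 mm. The square is home with its axes parallel to these (same way round) and its origin at (-27.5, +27.5) mm in this frame. The bars do not yield: to press, aim about 5 mm past home in +x and -y.
- side_bar: Side bar of the corner stop, at a right angle to the far bar: aluminium, 10 mm thick, 16 mm high, fixed to the bench. Origin and axes the same as the far bar's. Inner face: plane y = 0, facing +y, from x = 0 to -55 mm. Both inner faces and the square's edges are smooth and slide on one another.

How it is judged:
On the way:
1. the held square is pressed against both bars at the same time, down in the corner and lined up with it (x of square in the frame of far_bar between -0.0375 and -0.0175 m and y of square in the frame of far_bar between 0.0175 and 0.0375 m and angle between the x axis of square and the x axis of far_bar, either way round below 0.175 rad and angle between square's own z axis and vertical below 0.175 rad and height (world z) of square below 0.01 m and contact force between square and far_bar above 0.5 N and contact force between square and side_bar above 0.5 N and contact force between the fingers and square above 1 N), for 0.2 s.
At the end, for the whole second after the job is handed in: the square lies flat and at rest on the bench in the corner of the stop, its outer edges within 10 mm of the inner faces of both bars and within 10 degrees of parallel to them, and the straightedge is within 25 mm of where it was (x of square in the frame of far_bar between -0.0375 and -0.0175 m and y of square in the frame of far_bar between 0.0175 and 0.0375 m and angle between the x axis of square and the x axis of far_bar, either way round below 0.175 rad and angle between square's own z axis and vertical below 0.175 rad and height (world z) of square below 0.006 m and linear speed of square below 0.02 m/s and distance of straightedge from where it was at the start of the episode below 0.025 m); the robot touches nothing.
It fails at once if the straightedge is moved by more than 25 mm (distance of straightedge from where it was at the start of the episode above 0.025 m).
It also fails if it takes over 38 s, if anything falls off the work surface, if the arm or the gripper's body presses on something with over 40 N, if the wrist force passes 120 N, or if a joint passes its speed limit or range.

## Working session

There is one attempt and no reset: what is moved stays moved. The work goes in short steps, Python scripts to look and compute and a tool call to move; the robot and the scene stay as the last step left them, time stands still between calls to the robot, and variables do not carry over. Pictures are saved under pics/ and viewed, at most 10 in all, crops included, and the job is handed in when it is done.

Besides the shell and the picture viewer there is one more tool, called by a JSON object that holds its "fn" and its "kwargs", one argument or row to a line. carry_out: Moves the arm, as the interface text tells. Its arguments: {"type":"object","properties":{"motion":{"type":"string"},"grip_force":{"type":"number"}},"required":["motion"]}

```bash
mkdir -p pics; ls; python3 - <<'E'
from station import ctrl
import cv2,numpy as np
for n in("top","side"):
    c=ctrl.camera(n); cv2.imwrite(f"pics/{n}0.png",c["pixels"][:,:,::-1]); np.savez(f"{n}0.npz",**c)
    print(n,c["K"],c["dist"],c["position"],c["attitude"])
o=ctrl.get_obs();print(o)
E
```

```text
pics
top [[385.5994123    0.         313.31846227]
 [  0.         385.5994123  195.81748277]
 [  0.           0.           1.        ]] [0.01088318 0.         0.         0.         0.        ] [ 0.37394993 -0.31870319  0.89855971] [ 0.09367002 -0.02358212 -1.59880654]
side [[512.06984856   0.         317.11410922]
 [  0.         512.06984856 198.46089514]
 [  0.           0.           1.        ]] [-0.11431718  0.          0.          0.          0.        ] [ 0.12237574 -0.70619209  0.72338081] [ 0.61450507 -0.00698562 -0.66479773]
{'time_s': 0.1, 'qpos': array([ 1.14040011e+00,  3.00456806e-01,  1.52145275e+00,  4.85994553e-05,
        1.32063932e+00, -6.66218055e-02]), 'joint_vel': array([-8.93921043e-04, -2.19388810e-03, -5.87747839e-05,  8.90912104e-04,
       -8.04954457e-05, -2.18428663e-04]), 'tau': array([-1.03884707e-01, -5.34692538e+01, -3.53572190e+01,  2.57217680e-02,
        8.63854657e-02,  1.12379380e-02]), 'ee_pos': array([0.19561413, 0.51383289, 0.20494844]), 'eef_rot': array([-3.14064169e+00, -1.10628951e-04,  2.77780613e+00]), 'force': array([0.23050642, 0.43114047, 0.90779731]), 'moment': array([-0.03528075,  0.02265393,  0.01655502]), 'grip_force': 0.18378186039626598, 'grip_width': 0.09429521632218996}
```

View pics/top0.png

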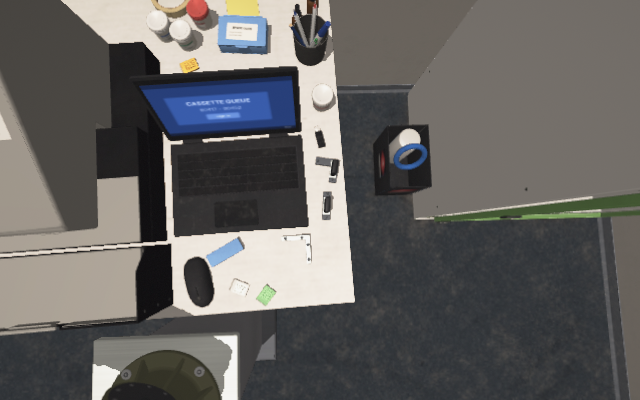

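View pics/side0.png

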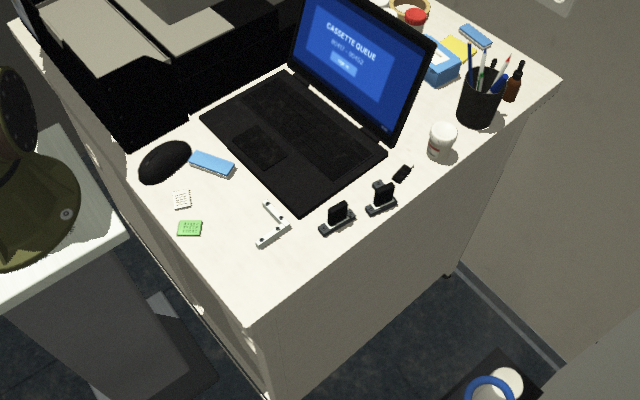

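The top view shows the stop at about (300,245), and two gripped parts at (328,163) and (327,205). The L appears to be the far one. I'll enlarge it to check.

```bash
python3 - <<'E'
import cv2,numpy as np
t=cv2.imread("pics/top0.png")[145:270,270:350];s=cv2.imread("pics/side0.png")[170:260,245:415]
t=cv2.resize(t,None,fx=4.6,fy=4.6,interpolation=2);s=cv2.resize(s,None,fx=2.5,fy=2.5,interpolation=2)
o=np.zeros((590,800,3),np.uint8);o[:t.shape[0],:t.shape[1]]=t;o[:s.shape[0],370:370+s.shape[1]]=s
cv2.imwrite("pics/z.png",o)
E
```

```text
(no output)
```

View pics/z.png

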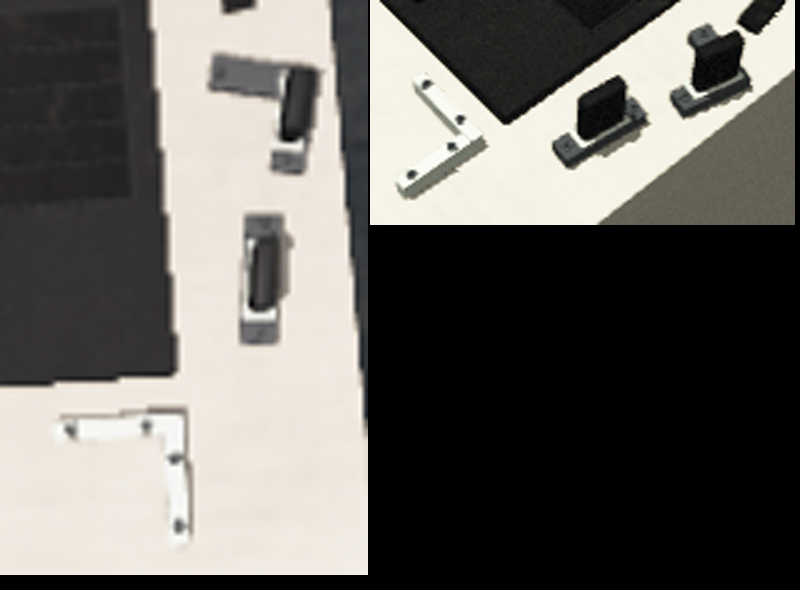

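The L-shaped square is the far part (near 328,163). The straightedge (327,205) lies between it and the stop. The stop's outer corner is near (310,234), opening toward the lower left. Next I'll turn range pixels into points.

```bash
cat >h.py <<'E'
import numpy as np,cv2
from scipy.spatial.transform import Rotation as R
def cloud(c):
    K,d=c["K"],c["dist"]; v,u=np.mgrid[:400,:640]
    n=cv2.undistortPoints(np.dstack([u,v]).reshape(-1,1,2).astype(float),K,d)[:,0]
    r=np.c_[n[:,0],-n[:,1],-np.ones(len(n))]@R.from_euler("xyz",c["attitude"]).as_matrix().T
    return (c["position"]+r*c["range_z"].reshape(-1,1)).reshape(400,640,3)
def ray(c,uv,z):
    n=cv2.undistortPoints(np.array(uv,float).reshape(-1,1,2),c["K"],c["dist"])[:,0]
    r=np.c_[n[:,0],-n[:,1],-np.ones(len(n))]@R.from_euler("xyz",c["attitude"]).as_matrix().T
    return (c["position"]+r*((z-c["position"][2])/r[:,2])[:,None])[:,:2]
E
python3 - <<'E'
import numpy as np,cv2
from h import *
for n in("top","side"):
    c=dict(np.load(n+"0.npz"));P=cloud(c);z=P[...,2]
    if n=="top":
        g=np.array([[60,415],[187,408],[187,545],[168,545],[163,442],[52,440],[318,65],[212,55],[210,90],[272,172],[303,172],[285,215],[245,215],[240,343],[278,343]],float)
        uv=g/4.6-.5+.11+[270,145]
        print("bars",ray(c,uv[:6],.016).round(4).tolist());print("sq",ray(c,uv[6:11],.012).round(4).tolist());print("se",ray(c,uv[11:],.012).round(4).tolist())
        box=(slice(145,270),slice(278,345))
    else: box=(slice(165,260),slice(245,415))
    Q=P[box].reshape(-1,3);b=np.median(Q[abs(Q[:,2])<.006,2]);print(n,"bench",b,np.std(Q[abs(Q[:,2]-b)<.006,2]))
    im=c["pixels"][box].reshape(-1,3).astype(int).sum(1)
    for nm,lo,hi in(("plate",.008,.024),("grip",.035,.07)):
        m=((P[box][...,2]-b>lo)&(P[box][...,2]-b<hi)).astype(np.uint8)
        k,L,st,_=cv2.connectedComponentsWithStats(m)
        for i in range(1,k):
            if st[i,4]<12: continue
            q=P[box][L==i]; r=cv2.minAreaRect(q[:,:2].astype(np.float32)*1000)
            print(nm,st[i,4],"z",np.median(q[:,2]).round(4),"c",np.round(r[0],1),"sz",np.round(r[1],1),"a",round(r[2],1),q.min(0).round(3),q.max(0).round(3))
E
```

```text
bars [[0.369, -0.2696], [0.3707, -0.3325], [0.3037, -0.3306], [0.304, -0.3213], [0.3543, -0.3202], [0.3569, -0.2654]]
sq [[0.542, -0.4037], [0.5484, -0.3501], [0.5305, -0.3485], [0.4879, -0.3786], [0.4875, -0.3943]]
se [[0.4659, -0.3845], [0.4665, -0.3643], [0.4023, -0.3599], [0.4017, -0.3789]]
top bench 0.00041941614848306497 0.0015560543181835616
plate 2314 z 0.0166 c [ 480.7 -294.8] sz [ 68.8 192.6] a 89.3 [ 0.385 -0.328  0.009] [ 0.577 -0.259  0.024]
plate 217 z 0.0129 c [ 518.8 -372.9] sz [54.8 54.8] a 79.8 [ 0.488 -0.404  0.009] [ 0.55  -0.348  0.022]
plate 123 z 0.013 c [ 434.8 -370.6] sz [16.6 65.6] a 85.8 [ 0.402 -0.381  0.009] [ 0.467 -0.36   0.024]
plate 232 z 0.0165 c [ 335.5 -299. ] sz [65.  64.6] a 2.1 [ 0.304 -0.332  0.012] [ 0.368 -0.266  0.022]
grip 90 z 0.0545 c [ 518.8 -389.4] sz [11.8 34.2] a 79.8 [ 0.502 -0.396  0.035] [ 0.536 -0.382  0.058]
grip 84 z 0.0549 c [ 434.  -371.2] sz [11.8 31.3] a 85.4 [ 0.418 -0.378  0.037] [ 0.45  -0.364  0.058]
side bench 8.787195636417167e-05 0.0015192982012436705
plate 3580 z 0.0152 c [ 438.1 -292.5] sz [114.1 231.2] a 52.1 [ 0.38  -0.327  0.008] [ 0.564 -0.176  0.022]
plate 79 z 0.0089 c [ 593.1 -357.8] sz [43.8 16.4] a 16.2 [ 0.57  -0.37   0.008] [ 0.616 -0.349  0.01 ]
plate 63 z 0.0122 c [ 539.5 -353.4] sz [14.6 18.6] a 83.2 [ 0.53  -0.361  0.009] [ 0.549 -0.346  0.015]
plate 254 z 0.0132 c [ 514.4 -389.4] sz [19.7 54.1] a 78.9 [ 0.487 -0.402  0.008] [ 0.542 -0.377  0.024]
plate 509 z 0.0158 c [ 335.3 -297.6] sz [66.6 66.6] a 2.7 [ 0.303 -0.332  0.008] [ 0.369 -0.263  0.02 ]
plate 311 z 0.013 c [ 433.8 -370. ] sz [18.7 66.7] a 86.0 [ 0.4   -0.381  0.008] [ 0.467 -0.358  0.024]
grip 228 z 0.0518 c [ 517.7 -388.6] sz [13.9 33.2] a 79.0 [ 0.501 -0.396  0.035] [ 0.535 -0.379  0.058]
grip 250 z 0.0525 c [ 433.7 -370. ] sz [13.7 34.4] a 85.2 [ 0.416 -0.377  0.035] [ 0.451 -0.363  0.058]
```

```bash
python3 - <<'E'
import numpy as np,cv2
from h import *
for n in("top","side"):
    c=dict(np.load(n+"0.npz"));P=cloud(c);Q=P.reshape(-1,3)
    Q=Q[(Q[:,0]>.295)&(Q[:,0]<.378)&(Q[:,1]<-.255)&(Q[:,1]>-.342)&(Q[:,2]>.013)&(Q[:,2]<.021)]
    far=Q[(Q[:,1]>-.312)&(Q[:,1]<-.270)];side=Q[(Q[:,0]<.350)&(Q[:,0]>.308)]
    for nm,q,a in(("far",far,1),("side",side,0)):
        # centreline by bin midrange, extent ->width
        C=[];W=[]
        for lo in np.arange(q[:,a].min(),q[:,a].max()-.004,.005):
            s=q[(q[:,a]>=lo)&(q[:,a]<lo+.005)]
            if len(s)<4: continue
            C.append([lo+.0025,s[:,1-a].mean()]);W.append(np.ptp(s[:,1-a]))
        C=np.array(C);p=np.polyfit(C[:,0],C[:,1],1);print(n,nm,"slope deg",np.degrees(p[0]).round(2),"mid",C[:,0].mean().round(4),np.polyval(p,C[:,0].mean()).round(4),"w",np.round(W,4))
    sq=P.reshape(-1,3)
    for nm,(cx,cy) in(("sq",(.5185,-.389)),("se",(.434,-.3705))):
        g=sq[(abs(sq[:,0]-cx)<.03)&(abs(sq[:,1]-cy)<.02)&(sq[:,2]>.048)&(sq[:,2]<.06)]
        r=cv2.minAreaRect(g[:,:2].astype(np.float32)*1000);print(nm,g.mean(0).round(4),r)
E
```

```text
top far slope deg -2.33 mid -0.2913 0.3628 w [0.0091 0.0091 0.0091 0.009  0.0069 0.0069 0.0068 0.0091]
top side slope deg 2.09 mid 0.3283 -0.3266 w [0.0069 0.0068 0.0069 0.0069 0.0092 0.0092 0.0091 0.0068]
sq [ 0.5179 -0.3892  0.0546] ((518.8128662109375, -389.5145568847656), (11.62437629699707, 34.095951080322266), 78.99983215332031)
se [ 0.4346 -0.371   0.0548] ((433.93817138671875, -371.4192810058594), (11.301178932189941, 31.087467193603516), 87.35469055175781)
side far slope deg -2.77 mid -0.2918 0.3618 w [0.0101 0.0097 0.0087 0.0098 0.0099 0.0091 0.0091 0.0097]
side side slope deg 2.3 mid 0.3282 -0.3257 w [0.0104 0.0092 0.0105 0.0083 0.01   0.0092 0.011  0.0101]
sq [ 0.5169 -0.3887  0.0537] ((517.7034912109375, -388.3180236816406), (12.18513298034668, 33.43533706665039), 84.1433334350586)
se [ 0.4324 -0.371   0.0539] ((433.5041198730469, -369.8819274902344), (13.627152442932129, 34.210697174072266), 82.48478698730469)
```

```bash
python3 - <<'E'
import numpy as np
from h import *
Q=np.vstack([cloud(dict(np.load(n+"0.npz"))).reshape(-1,3) for n in("top","side")])
Q=Q[np.isfinite(Q).all(1)]
xs=np.arange(.0,.8,.08);ys=np.arange(.64,-.5,-.08)
print("y\\x",xs.round(2))
for y in ys:
    print(round(y,2),[ (lambda s: int(1000*np.percentile(s,98)) if len(s) else -1)(Q[(abs(Q[:,0]-x)<.04)&(abs(Q[:,1]-y)<.04),2]) for x in xs])
s=Q[(Q[:,1]<-.24)&(Q[:,1]>-.34)&(Q[:,0]>.5)&(Q[:,0]<.62)&(Q[:,2]>.03)];print(s.min(0),s.max(0))
E
```

```text
y\x [0.   0.08 0.16 0.24 0.32 0.4  0.48 0.56 0.64 0.72]
0.64 [-916, -1, -917, -1, -1, -1, -1, -1, -1, -1]
0.56 [-920, -1, 42, 47, -1, -1, -1, -1, -1, -1]
0.48 [-917, -917, 91, -275, -1, -1, -1, -1, -1, -1]
0.4 [-919, -919, 107, 136, 0, -1, -1, -1, -1, -1]
0.32 [-918, -918, 2, 171, 149, -1, -1, -1, -1, -1]
0.24 [-1, -918, 2, 186, 154, 155, -1, -1, -1, -1]
0.16 [2, 3, 2, 186, 154, 295, 327, -1, -1, -1]
0.08 [-1, 17, 2, 189, 153, 294, 345, 383, 390, 382]
0.0 [-1, 270, 248, 189, 184, 155, 155, 150, 217, 98]
-0.08 [137, 264, 2, 37, 33, 18, 22, 39, 219, 9]
-0.16 [9, 2, 2, 7, 17, 21, 22, 25, 220, -1]
-0.24 [-916, -918, -918, 7, 3, 19, 21, 22, 220, 2]
-0.32 [-916, -1, -1, 3, 17, 898, 21, 21, 218, 65]
-0.4 [-916, -916, -1, 2, 2, 53, 54, 46, 65, 65]
-0.48 [-916, -916, -1, -1, -1, -918, -917, -918, -917, -917]
[ 0.60264563 -0.31785088  0.03012268] [ 0.61998616 -0.2400723   0.08346158]
```

{"fn": "carry_out", "kwargs": {
  "motion": "0 0 0.033 0 0 0 0;0 0 0.033 0 0 0 0;0 0 0.033 0 0 0 0;0 0 0.033 0 0 0 0;0 0 0.033 0 0 0 0;0.0087 -0.0303 0 0 0 -6 0;0.0087 -0.0303 0 0 0 -6 0;0.0087 -0.0303 0 0 0 -6 0;0.0087 -0.0303 0 0 0 -6 0;0.0087 -0.0303 0 0 0 -6 0;0.0087 -0.0303 0 0 0 -6 0;0.0087 -0.0303 0 0 0 -6 0;0.0087 -0.0303 0 0 0 -6 0;0.0087 -0.0303 0 0 0 -6 0;0.0087 -0.0303 0 0 0 -6 0;0.0087 -0.0303 0 0 0 -6 0;0.0087 -0.0303 0 0 0 -6 0",
  "grip_force": 30
}}

```text
time_s: 1.52
ee_pos: [0.2999, 0.1489, 0.3704]
eef_rot: [3.142, 0.0, 1.516]
force: [-0.4, -0.4, 0.1]
grip_width: 0.0936
grip_force: 0.0
```

{"fn": "carry_out", "kwargs": {
  "motion": "0.0067 -0.0333 0 0 0 -5.4 146;0.0067 -0.0333 0 0 0 -5.4 146;0.0067 -0.0333 0 0 0 -5.4 146;0.0067 -0.0333 0 0 0 -5.4 146;0.0067 -0.0333 0 0 0 -5.4 146;0.0067 -0.0333 0 0 0 -5.4 146;0.0067 -0.0333 0 0 0 -5.4 146;0.0067 -0.0333 0 0 0 -5.4 146;0.0067 -0.0333 0 0 0 -5.4 146;0.0176 -0.0266 0 0 0 -5.4 146;0.0176 -0.0266 0 0 0 -5.4 146;0.0176 -0.0266 0 0 0 -5.4 146;0.0176 -0.0266 0 0 0 -5.4 146;0.0176 -0.0266 0 0 0 -5.4 146;0.0176 -0.0266 0 0 0 -5.4 146;0.0176 -0.0266 0 0 0 -5.4 146;0.0176 -0.0266 0 0 0 -5.4 146;0.0176 -0.0266 0 0 0 -5.4 146"
}}

```text
time_s: 3.02
ee_pos: [0.5194, -0.39, 0.3698]
eef_rot: [-3.141, 0.001, -0.18]
force: [-0.2, 0.2, 1.6]
grip_width: 0.0402
grip_force: 0.0
```

```bash
python3 -c "
from station import ctrl
o=ctrl.get_obs();print(o['qpos'],o['ee_pos'],o['eef_rot'],o['grip_width'])"
```

```text
[-7.00458055e-01  4.95375473e-01  8.81570148e-01  2.36381958e-05
  1.76540433e+00  1.05042692e+00] [ 0.51935867 -0.38997691  0.36984409] [-3.14119600e+00  6.45521365e-04 -1.80083955e-01] 0.04023491485625022
```

{"fn": "carry_out", "kwargs": {
  "motion": "-0.001 0.001 -0.032 0 0 0 146;0 0 -0.032 0 0 0 146;0 0 -0.032 0 0 0 146;0 0 -0.032 0 0 0 146;0 0 -0.032 0 0 0 146;0 0 -0.032 0 0 0 146;0 0 -0.032 0 0 0 146;0 0 -0.032 0 0 0 146;0 0 -0.032 0 0 0 146;0 0 -0.032 0 0 0 146;0 0 -0.013 0 0 0 146;0 0 -0.012 0 0 0 146;0 0 0 0 0 0 146;0 0 0 0 0 0 146"
}}

```text
time_s: 4.18
ee_pos: [0.5182, -0.3881, 0.0265]
eef_rot: [3.141, -0.001, -0.175]
force: [0.5, -0.4, -0.1]
grip_width: 0.0405
grip_force: 0.0
```

```bash
python3 - <<'E'
from station import ctrl
import cv2
c=ctrl.camera("side")["pixels"][60:260,250:480,::-1]; cv2.imwrite("pics/s1.png",cv2.resize(c,None,fx=2.5,fy=2.5))
o=ctrl.get_obs();print(o['qpos'],o['ee_pos'],o['force'],o['time_s'])
E
```

```text
[-6.99331998e-01  6.96058013e-01  1.37062580e+00  2.18147314e-05
  1.07259461e+00  1.04678926e+00] [ 0.51850965 -0.38831001  0.02718699] [-0.08586963 -0.53368299  0.20371369] 4.2333
```

View pics/s1.png

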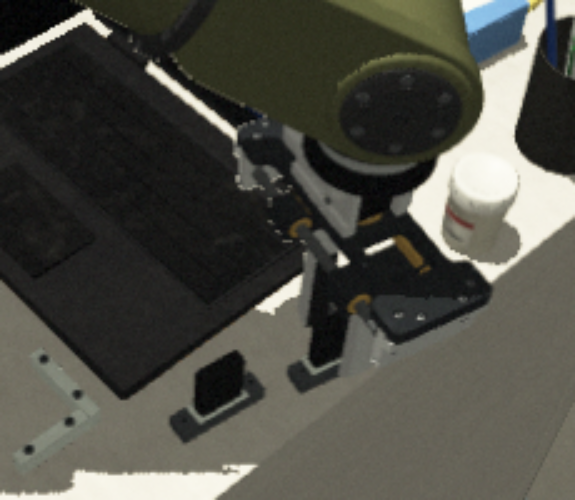

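The open fingers straddle the far part's grip, at about (325,330) in the crop. The straightedge at (215,390) is clear, so I'll close and lift.

{"fn": "carry_out", "kwargs": {
  "motion": "0 0 0 0 0 0 255;0 0 0 0 0 0 255;0 0 0 0 0 0 255;0 0 0 0 0 0 255;0 0 0 0 0 0 255;0 0 0 0 0 0 255;0 0 0 0 0 0 255;0 0 0 0 0 0 255",
  "grip_force": 40
}}

```text
time_s: 4.9
ee_pos: [0.5179, -0.3878, 0.0258]
eef_rot: [3.141, -0.0, -0.175]
force: [-1.1, 1.7, 4.7]
grip_width: 0.0116
grip_force: 40.0
```

{"fn": "carry_out", "kwargs": {
  "motion": "0 0 0.015 0 0 0 255;0 0 0.025 0 0 0 255;0 0 0.03 0 0 0 255;0 0 0.03 0 0 0 255;0 0 0 0 0 0 255;0 0 0 0 0 0 255"
}}

```text
time_s: 5.4
ee_pos: [0.5181, -0.388, 0.1264]
eef_rot: [3.14, -0.002, -0.175]
force: [-0.4, -0.2, -3.7]
grip_width: 0.012
grip_force: 40.0
```

```bash
python3 - <<'E'
from station import ctrl
from h import *
o=ctrl.get_obs();print(o['ee_pos'],o['eef_rot'],o['force'],o['grip_width'],o['grip_force'])
c=ctrl.camera("side");cv2.imwrite("pics/s2.png",cv2.resize(c["pixels"][60:260,250:480,::-1],None,fx=2.5,fy=2.5))
E
```

```text
[ 0.518091   -0.38801973  0.12639779] [ 3.14049227e+00 -1.79880579e-03 -1.75335200e-01] [-0.38234032 -0.1776694  -3.6816501 ] 0.011971748755548637 39.99455451965332
```

View pics/s2.png

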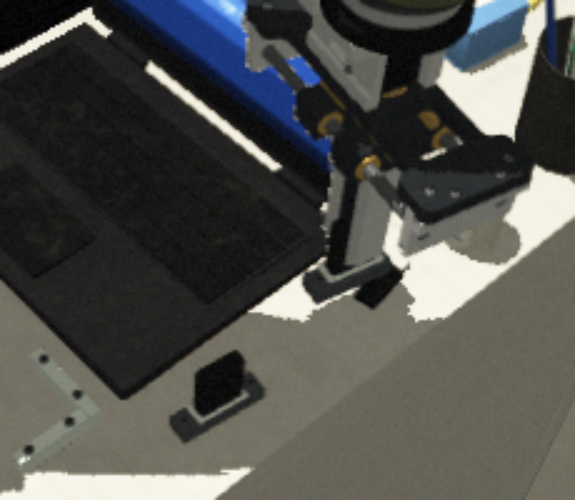

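The square is lifted level, at about (345,280) in the crop, and the straightedge hasn't moved. I'll carry the square to a point about 8 mm short of home in both axes.

{"fn": "carry_out", "kwargs": {
  "motion": "-0.0193 0.0086 0 0 0 1.235 255;-0.0193 0.0086 0 0 0 1.235 255;-0.0193 0.0086 0 0 0 1.235 255;-0.0193 0.0086 0 0 0 1.235 255;-0.0193 0.0086 0 0 0 1.235 255;-0.0193 0.0086 0 0 0 1.235 255;-0.0193 0.0086 0 0 0 1.235 255;-0.0193 0.0086 0 0 0 1.235 255;-0.0193 0.0086 0 0 0 1.235 255;-0.0193 0.0086 0 0 0 1.235 255;0 0 -0.02 0 0 0 255;0 0 -0.02 0 0 0 255;0 0 -0.02 0 0 0 255;0 0 -0.015 0 0 0 255;0 0 0 0 0 0 255;0 0 0 0 0 0 255;0 0 0 0 0 0 255"
}}

```text
time_s: 6.87
ee_pos: [0.3248, -0.3017, 0.0506]
eef_rot: [-3.141, 0.0, 0.04]
force: [0.3, -0.0, -3.0]
grip_width: 0.0116
grip_force: 40.0
```

```bash
python3 - <<'E'
from station import ctrl
from h import *
o=ctrl.get_obs();print(o['ee_pos'],o['eef_rot'],o['force'],o['grip_width'],o['qpos'])
c=ctrl.camera("side");cv2.imwrite("pics/s3.png",cv2.resize(c["pixels"][130:270,200:380,::-1],None,fx=4,fy=4))
E
```

```text
[ 0.32481786 -0.30170394  0.05063472] [-3.14131523e+00  2.32424565e-04  4.02726670e-02] [ 0.25543216 -0.01202402 -2.99483183] 0.011587534244090515 [-8.31175986e-01  2.74391384e-01  1.96122828e+00  9.14566906e-07
  9.06334908e-01  6.99347142e-01]
```

View pics/s3.png

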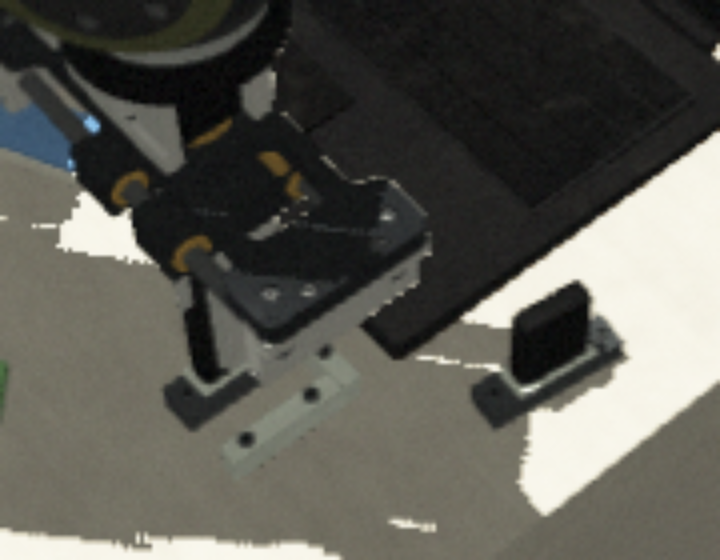

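The square hovers just inside the side bar. Its leg end is at (200,400) in the crop and the bar runs (240,450)–(350,370). I'll lower it and then press diagonally.

{"fn": "carry_out", "kwargs": {
  "motion": "0 0 -0.012 0 0 0 255;0 0 -0.008 0 0 0 255;0 0 -0.004 0 0 0 255;0 0 0 0 0 0 255;0 0 0 0 0 0 255;0 0 0 0 0 0 255"
}}

```text
time_s: 7.42
ee_pos: [0.3249, -0.3019, 0.0268]
eef_rot: [3.141, -0.0, 0.04]
force: [0.3, -0.5, -2.3]
grip_width: 0.0118
grip_force: 40.0
```

{"fn": "carry_out", "kwargs": {
  "motion": "0.002 -0.002 0 0 0 0 255;0.002 -0.002 0 0 0 0 255;0.002 -0.002 0 0 0 0 255;0.001 -0.001 0 0 0 0 255;0 0 0 0 0 0 255;0 0 0 0 0 0 255"
}}

```text
time_s: 7.92
ee_pos: [0.3317, -0.3082, 0.0262]
eef_rot: [-3.14, 0.001, 0.04]
force: [0.7, 5.3, -2.9]
grip_width: 0.0119
grip_force: 40.0
```

{"fn": "carry_out", "kwargs": {
  "motion": "0.001 -0.001 0 0 0 0 255;0.001 0 0 0 0 0 255;0.001 -0.001 0 0 0 0 255;0.001 0 0 0 0 0 255;0 0 0 0 0 0 255;0 0 0 0 0 0 255;0 0 0 0 0 0 255"
}}

```text
time_s: 8.5
ee_pos: [0.3332, -0.3084, 0.0259]
eef_rot: [-3.135, 0.006, 0.041]
force: [-19.7, 15.8, 15.4]
grip_width: 0.0119
grip_force: 40.0
```

{"fn": "carry_out", "kwargs": {
  "motion": "0.0005 -0.0005 0 0 0 0 255;0 0 0 0 0 0 255;0 0 0 0 0 0 255;0 0 0 0 0 0 255;0 0 0 0 0 0 255;0 0 0 0 0 0 255;0 0 0 0 0 0 255;0 0 0 0 0 0 255"
}}

```text
time_s: 9.17
ee_pos: [0.3332, -0.3084, 0.0258]
eef_rot: [-3.134, 0.007, 0.041]
force: [-23.2, 19.5, 21.1]
grip_width: 0.0118
grip_force: 40.0
```

{"fn": "carry_out", "kwargs": {
  "motion": "-0.002 0.001 0 0 0 0 255;0 0 0 0 0 0 255;0 0 0 0 0 0 140;0 0 0 0 0 0 140;0 0 0 0 0 0 140;0 0 0 0 0 0 140;0 0 0 0 0 0 140;0 0 0 0 0 0 140;0 0 0 0 0 0 140"
}}

```text
time_s: 9.92
ee_pos: [0.3344, -0.3103, 0.0265]
eef_rot: [3.141, -0.0, 0.04]
force: [0.2, -0.2, -0.1]
grip_width: 0.0427
grip_force: 0.0
```

{"fn": "carry_out", "kwargs": {
  "motion": "0 0 0.015 0 0 0 140;0 0 0.025 0 0 0 140;0 0 0.04 0 0 0 140;0 0 0.04 0 0 0 140;-0.02 0 0.04 0 0 0 140;-0.03 0.03 0.04 0 0 0 140;0 0.04 0.03 0 0 0 140;0 0.04 0.02 0 0 0 140;0 0.04 0 0 0 0 140;0 0.04 0 0 0 0 140;0 0 0 0 0 0 140"
}}

```text
time_s: 10.83
ee_pos: [0.2941, -0.1337, 0.2565]
eef_rot: [3.141, -0.002, 0.045]
force: [-1.0, 0.1, 0.0]
grip_width: 0.0426
grip_force: 0.0
```

```bash
python3 - <<'E'
from station import ctrl
from h import *
T=ctrl.camera("top");c=ctrl.camera("side");o=ctrl.get_obs();print(o['ee_pos'],o['time_s'])
a=cv2.resize(c["pixels"][160:270,220:400,::-1],None,fx=2.2,fy=2.2);b=cv2.resize(T["pixels"][180:290,270:360,::-1],None,fx=4,fy=4)
im=np.zeros((440,780,3),np.uint8);im[:a.shape[0],:a.shape[1]]=a;im[:b.shape[0],400:400+b.shape[1]]=b;cv2.imwrite("pics/s4.png",im)
for n,k in(("top",T),("side",c)):
    Q=cloud(k).reshape(-1,3)
    for nm,cx,cy in(("sq",.3336,-.31),("se",.434,-.3705)):
        g=Q[(abs(Q[:,0]-cx)<.03)&(abs(Q[:,1]-cy)<.025)&(Q[:,2]>.045)&(Q[:,2]<.065)]
        if len(g)>5:
            r=cv2.minAreaRect(g[:,:2].astype(np.float32)*1000);print(n,nm,len(g),np.round(r[0],1),np.round(r[1],1),round(r[2],1),np.percentile(g[:,2],90))
E
```

```text
[ 0.29446068 -0.13751017  0.25632858] 10.9333
top sq 84 [ 334.3 -309.7] [10.9 32.3] 88.6 0.05733600684733629
top se 83 [ 434.  -371.6] [11.2 31.3] 88.1 0.05697989504411529
side sq 190 [ 332.9 -309.4] [34.  12.4] 3.3 0.056156982855930036
side se 179 [ 433.4 -369.7] [12.7 33.4] 86.7 0.05624808671111736
```

View pics/s4.png

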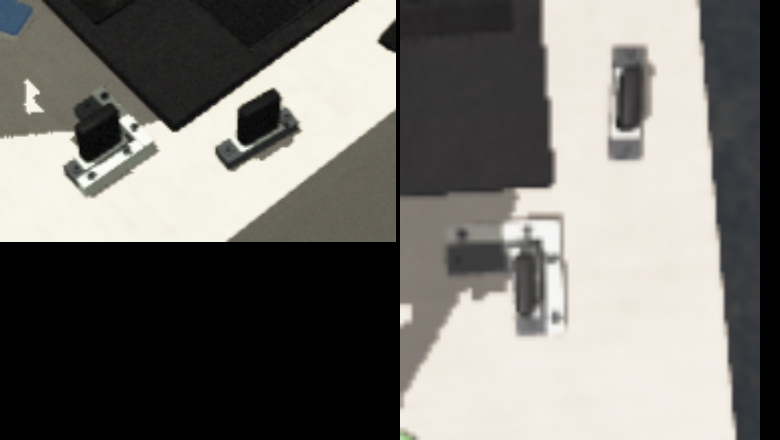

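The square lies flat and flush against both bars, with its corner at about (540,240) in the right-hand crop. The straightedge is unmoved at (628,100), and the arm is clear.

```bash
python3 -c "
from station import ctrl
print(ctrl.hand_in())"
```

```text
the job is handed in; nothing more can be done
None
```

I pressed the square into the corner stop for over half a second, with about 20 N against each bar. It now lies flat and flush in the corner, the straightedge is where it was, and I handed the job in at about 11 s; no verdict came back.

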